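Load the squat crocks onto the sprung stock lift

ROBOT

A 7-joint arm with a two-finger parallel gripper is mounted at the origin on the work surface. World frame = base frame: x ahead of the robot, y to its left, z up, the work surface at z = 0. Lengths are in m, angles in degrees, forces in N, time in s.
With the tool pointing down it reaches from about 0.35 to 0.9 m from the base axis. Payload 7.2 kg.
Tool frame: the origin (TCP) lies midway between the tips of the shut fingers; the grasp point (between the pads) lies 19 mm behind it (grasp_offset is the distance from the TCP to the grasp point, in m); z points along the fingers, y is the direction in which the jaws open and shut (so a half turn about z gives the same grasp; the last joint's range is limited). The gripper opens to 85 mm and grips with 20 to 120 N. Pads are 22 mm wide; open, the fingers measure 114 mm over their backs; the gripper's body (76 mm by 85 mm) begins 54 mm behind the grasp point. The pads swing forward as they close: fully open they stand 13 mm farther back than shut.
Start: joints at [73.327, 23.554, -0.728, 91.456, 0.321, 64.991, -4.71], TCP at [0.138, -0.61, 0.231] pointing down, gripper open.
Joint ranges: [-169.25, 169.25], [-16.82, 113.86], [-84.01, 82.57], [7.8, 145.47], [-59.2, 239.2], [7.22, 106.19], [-163.78, 163.78]. Speed limits (degrees/s): [136.94, 136.94, 172.46, 172.46, 180, 180, 180].

INTERFACE

Orientations are given as a 3x3 rotation matrix whose columns are the frame's x, y, z axes.
In Python, from workcell import observe, capture, job_done, grasp_offset gives the robot as it stands.
- The arm moves only by the tool carry_out, never from a script. Its arguments are lists of equal length, an entry for each row: "delta_pos": the shift along the tool's x, y, z in mm, a list of three; "turn": the turn about the tool's z in degrees; "jaw": the finger opening in mm, from 0 to 85.4. A call has 1 to 20 rows; each row is the pose to reach, as a shift and turn from the pose commanded when the call began, along the tool's axes at that moment; what a row does not reach only later rows make up. A row lasts 1/10 s, in which the tool goes at most 50 mm and 8.59 degrees, less where a joint would pass 70% of its speed; a pose out of reach is approached as far as the arm can. A call with a gripper value outside its range is refused whole. The fingers move at their own pace and stop on an object; "squeeze" is the grip in N (left out, the last holds). Time passes only in rows, so rows that repeat a pose let the fingers close. It gives the time, the measured TCP pose, the force and the opening at its end, in the units of the state.
- observe(): the state, without advancing time (a new reading comes with each control period).
- capture(name): name is "scene" or "top" or "wrist"; returns a dict with "pixels" (420x560x3 uint8, red, green, blue), "fx", "fy", "cx", "cy" (pixels), "camera_from_world" (4x4, takes a point from world to camera coordinates). Camera axes: x right, y up, looking along -z (the intrinsics and any distortion apply to the point x, -y, -z); pixel columns grow to the right and rows downward; lengths in m; the calibration is good to about 2 mm. A picture is of the moment at which its call begins. There is no depth.
- job_done(): hands the job in, once; it reports no verdict.
The state is a dict: "time_s": time; "joint_pos": joint angles; "dq": joint speeds; "effort": joint torques, N m; "tool_pos": TCP position; "ee_rot": TCP orientation; "wrist_force": force on the tool from outside, world axes, zero at the start; "wrist_torque": the same for the moment, N m; "finger_gap": finger opening in m.
Only numpy, scipy, OpenCV 4.12 (cv2) and the standard library are available. Lean on these libraries where they do the work, as an engineer would, in place of code of your own. Each camera call takes 0.05 s, during which the arm holds its last target.

TASK

Load the two squat corked clay crocks onto the sprung wooden platform of the stock lift, standing one upright on each of its two round cork pads, centred on the pad. Set each one down gently, without dropping it; the platform sinks as it takes their weight.

Things in the scene. Friction and masses are not known exactly. Their poses are not given: they have to be found in the camera images.
- crock_a_mid (a point): First squat crock: short round terracotta crock with flat cork stopper, 56 mm in diameter, 64 mm tall in all (clay body 52 mm, then cork 46 mm wide, 12 mm thick), 280 to 440 g, upright on the table. A taller crock of the same make (112 mm) nearby is not wanted. Point: crock's centre, 32 mm above its underside; z is its axis, up.
- crock_b_mid (a point): Second squat crock, the same as the first: short round terracotta crock with flat cork stopper, 56 mm in diameter, 64 mm tall in all (clay body 52 mm, then cork 46 mm wide, 12 mm thick), 280 to 440 g, upright on the table. A taller crock of the same make (112 mm) nearby is not wanted. Point: crock's centre, 32 mm above its underside; z is its axis, up.
- lift_top (a point): Centre of the upper face of the lift's platform: flat level board, 140 (x) by 260 (y) mm, 14 thick, no rim, on a spring over a dark base fixed to the table. z up; empty, the face is 120 mm above the table; the point sinks with it. Two flush cork pads, 68 mm wide, are centred 65 mm from here along +y and -y; either crock on either pad. Yaw within 0.35 rad.
- lift (a joint): How far the platform has sunk, in m: 0 empty (fully up), 0.05 at its lower stop. The spring gives about 4.5 mm per newton: each crock sinks it by about 10 to 20 mm, damped, settling in about a second; it stays level.
There are look-alikes about, which are no part of the job. Leave any green look-alike of the part that bears crock_a_mid alone. Leave any blue look-alike of the part that bears crock_b_mid alone.

How it is judged (in metres and radians):
On the way:
1. one squat crock stands on a cork pad and the platform has sunk under it (((x of crock_a_mid in the frame of lift_top between -0.02 and 0.02 m and y of crock_a_mid in the frame of lift_top between -0.085 and -0.045 m and z of crock_a_mid in the frame of lift_top between 0.026 and 0.038 m and angle between crock_a_mid's own z axis and vertical below 0.17 rad) or (x of crock_a_mid in the frame of lift_top between -0.02 and 0.02 m and y of crock_a_mid in the frame of lift_top between 0.045 and 0.085 m and z of crock_a_mid in the frame of lift_top between 0.026 and 0.038 m and angle between crock_a_mid's own z axis and vertical below 0.17 rad) or (x of crock_b_mid in the frame of lift_top between -0.02 and 0.02 m and y of crock_b_mid in the frame of lift_top between -0.085 and -0.045 m and z of crock_b_mid in the frame of lift_top between 0.026 and 0.038 m and angle between crock_b_mid's own z axis and vertical below 0.17 rad) or (x of crock_b_mid in the frame of lift_top between -0.02 and 0.02 m and y of crock_b_mid in the frame of lift_top between 0.045 and 0.085 m and z of crock_b_mid in the frame of lift_top between 0.026 and 0.038 m and angle between crock_b_mid's own z axis and vertical below 0.17 rad)) and value of joint lift above 0.006 m), for 0.2 s.
At the end, for the whole second after the job is handed in: Both squat crocks stand released on the platform, one on each cork pad, each within 20 mm of the pad's centre along the platform's x and y, its underside on the platform's face within 6 mm and upright within about 10 degrees; the platform is at rest, sunk by more than 15 mm under their weight (((x of crock_a_mid in the frame of lift_top between -0.02 and 0.02 m and y of crock_a_mid in the frame of lift_top between 0.045 and 0.085 m and z of crock_a_mid in the frame of lift_top between 0.026 and 0.038 m and angle between each of crock_a_mid, crock_b_mid's own z axis and vertical below 0.17 rad and x of crock_b_mid in the frame of lift_top between -0.02 and 0.02 m and y of crock_b_mid in the frame of lift_top between -0.085 and -0.045 m and z of crock_b_mid in the frame of lift_top between 0.026 and 0.038 m) or (x of crock_a_mid in the frame of lift_top between -0.02 and 0.02 m and y of crock_a_mid in the frame of lift_top between -0.085 and -0.045 m and z of crock_a_mid in the frame of lift_top between 0.026 and 0.038 m and angle between each of crock_a_mid, crock_b_mid's own z axis and vertical below 0.17 rad and x of crock_b_mid in the frame of lift_top between -0.02 and 0.02 m and y of crock_b_mid in the frame of lift_top between 0.045 and 0.085 m and z of crock_b_mid in the frame of lift_top between 0.026 and 0.038 m)) and value of joint lift above 0.015 m and velocity of joint lift between -0.01 and 0.01 m/s); the robot touches nothing.
It fails at once if a crock is dropped or slammed onto the lift (platform driven down faster than 0.4 m/s) (velocity of joint lift above 0.4 m/s).
It also fails if it takes over 69 s, if anything falls off the work surface, if the arm or the gripper's body presses on something with over 40 N, if the wrist force passes 120 N, or if a joint passes its speed limit or range.

## Working session

There is one attempt and no reset: what is moved stays moved. The work goes in short steps, Python scripts to look and compute and a tool call to move; the robot and the scene stay as the last step left them, time stands still between calls to the robot, and variables do not carry over. Pictures are saved under pics/ and viewed, and the job is handed in when it is done.

Besides the shell and the picture viewer there is one more tool, called after "Call:" as name(argument=value, ...), one argument or row to a line, values as JSON. carry_out: Moves the arm, as the interface text tells. Its arguments: {"type":"object","properties":{"delta_pos":{"type":"array"},"turn":{"type":"array"},"jaw":{"type":"array"},"squeeze":{"type":"number"}},"required":["delta_pos","turn","jaw"]}

```bash
mkdir -p pics; cat > h.py <<'E'
import numpy as np, cv2
from workcell import observe, capture, job_done, grasp_offset
def snap(cam,name):
    c=capture(cam); cv2.imwrite(f'pics/{name}.png',c['pixels'][:,:,::-1]); np.savez(f'pics/{name}.npz',**{k:np.array(v) for k,v in c.items()}); return c
def proj(c,p):
    q=np.array(c['camera_from_world'])@np.append(p,1); return [float(c['fx']*q[0]/-q[2]+c['cx']),float(c['fy']*-q[1]/-q[2]+c['cy'])]
def ray(c,u,v,z):
    M=np.linalg.inv(np.array(c['camera_from_world'])); d=M[:3,:3]@np.array([(u-c['cx'])/c['fx'],-(v-c['cy'])/c['fy'],-1]); o=M[:3,3]
    return o+d*(z-o[2])/d[2]
E
python3 - <<'E'
from h import *
for n in('scene','top'):
    c=snap(n,n+'1'); print({k:v for k,v in c.items() if k!='pixels'})
print(observe(),grasp_offset)
E
```

```text
{'fx': 480.8251099887689, 'fy': 480.8251099887689, 'cx': 281.4258306018516, 'cy': 207.06153752320344, 'camera_from_world': array([[ 0.47815228,  0.87817819, -0.01317044, -0.23892969],
       [-0.68031494,  0.37982005,  0.62682399,  0.3325902 ],
       [ 0.55546556, -0.29075728,  0.77904956, -1.39837751],
       [ 0.        ,  0.        ,  0.        ,  1.        ]])}
{'fx': 486.39266537669437, 'fy': 486.39266537669437, 'cx': 280.8305951787806, 'cy': 205.50108039877162, 'camera_from_world': array([[ 1.23556762e-02, -9.99923395e-01, -7.35394879e-04,
        -2.67055455e-02],
       [ 9.92960640e-01,  1.21829917e-02,  1.17816563e-01,
        -5.59988039e-01],
       [-1.17798578e-01, -2.18592147e-03,  9.93035103e-01,
        -1.19643651e+00],
       [ 0.00000000e+00,  0.00000000e+00,  0.00000000e+00,
         1.00000000e+00]])}
{'time_s': 0.1, 'joint_pos': array([73.32526909, 23.59619402, -0.72810697, 91.49919216,  0.32057727,
       64.99134546, -4.71042953]), 'dq': array([-0.05064697, -0.08678963, -0.03275929, -0.11366329, -0.02807111,
       -0.01064252, -0.02750544]), 'effort': array([ 2.45463489e-03, -6.01829410e+01,  6.84366189e-01, -3.00093699e+01,
        1.40781642e-02,  6.34866432e-03, -1.49746899e-05]), 'tool_pos': array([ 0.13798001, -0.60911489,  0.23052937]), 'ee_rot': array([[ 9.75274870e-01,  2.20994903e-01, -4.25182174e-04],
       [ 2.20995288e-01, -9.75273848e-01,  1.41573723e-03],
       [-1.01798344e-04, -1.47469620e-03, -9.99998907e-01]]), 'wrist_force': array([-0.99216281, -0.66284826, -0.29431709]), 'wrist_torque': array([-0.00168429, -0.04383772,  0.02884554]), 'finger_gap': 0.08560765835114746} 0.0187
```

View pics/scene1.png

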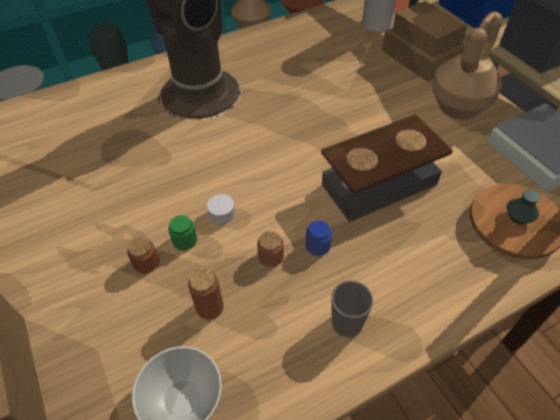

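View pics/top1.png

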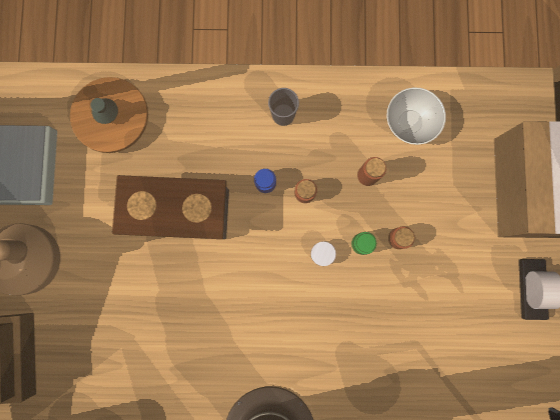

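```bash
python3 - <<'E'
from h import *
a=cv2.imread('pics/top1.png'); s=cv2.imread('pics/scene1.png')
cv2.imwrite('pics/ct.png',cv2.resize(a[145:275,240:440],None,fx=4,fy=4,interpolation=cv2.INTER_CUBIC))
cv2.imwrite('pics/cs.png',cv2.resize(s[190:325,120:340],None,fx=3.6,fy=3.6,interpolation=cv2.INTER_CUBIC))
cv2.imwrite('pics/cl.png',cv2.resize(a[165:250,105:240],None,fx=5,fy=5,interpolation=cv2.INTER_CUBIC))
E
```

```text
(no output)
```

View pics/ct.png

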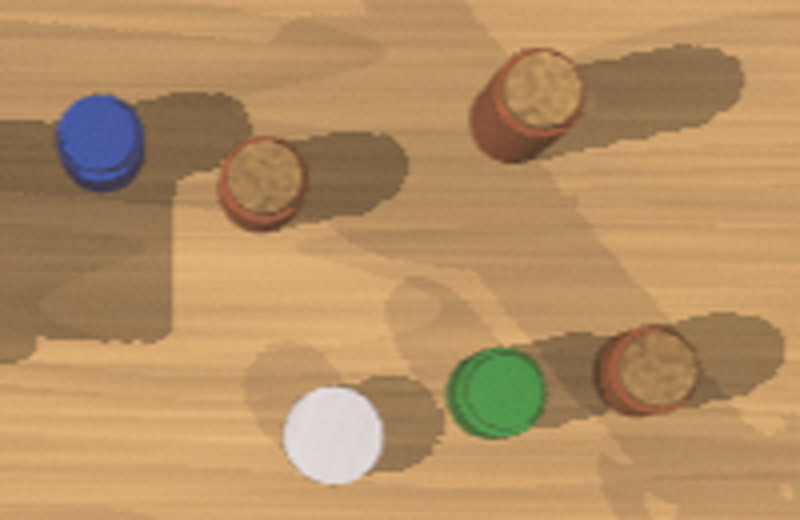

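View pics/cs.png

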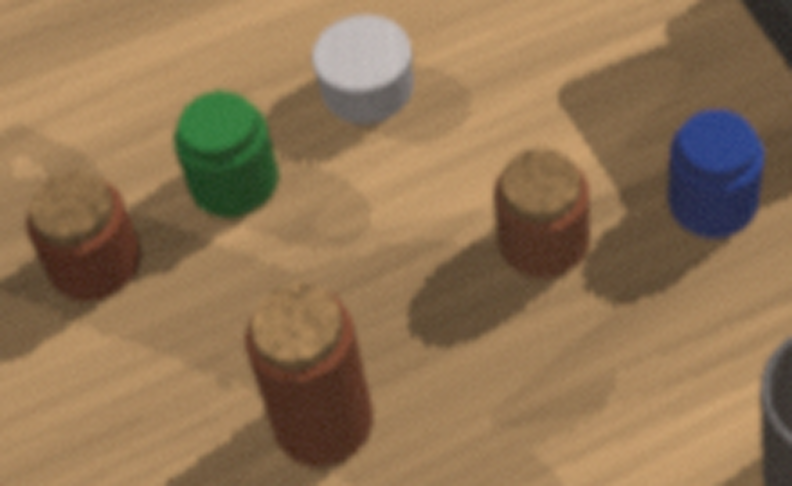

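View pics/cl.png

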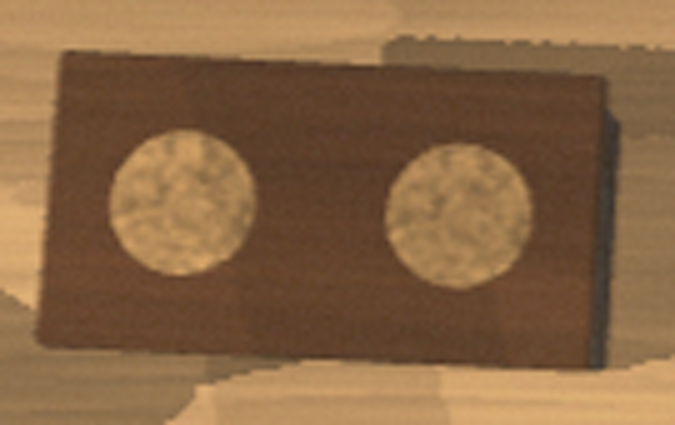

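```bash
python3 - <<'E'
from h import *
t=dict(np.load('pics/top1.npz'));s=dict(np.load('pics/scene1.npz'))
for n,u,v,us,vs in(('R',403.7,236.9,140.2,247.4),('B',306.1,188.7,270.7,240.7)):
    print(n,ray(t,u,v,.064),ray(s,us,vs,.064))
for n,u,v in(('padL',141.4,205.4),('padR',196.8,208)):
    p=ray(t,u,v,.12);print(n,p,proj(s,p))
for n,u,v,us,vs in(('green',240+503/4,145+388/4,120+220/3.6,190+122/3.6),('blue',240+101/4,145+136/4,120+718/3.6,190+140/3.6)):
    print(n,ray(t,u,v,.064),ray(s,us,vs,.064))
print('white',ray(t,240+333/4,145+435/4,.04)); print('tall',ray(t,240+543/4,145+90/4,.112))
E
```

```text
R [ 0.48300033 -0.32118643  0.064     ] [ 0.48922258 -0.32214827  0.064     ]
B [ 0.59922772 -0.08186924  0.064     ] [ 0.60428743 -0.08111865  0.064     ]
padL [0.54618684 0.30742849 0.12      ] [409.5238380551343, 139.62577273929304]
padR [0.54164062 0.1771147  0.12      ] [360.6950061559541, 158.50437802501685]
green [ 0.46941037 -0.22832737  0.064     ] [ 0.47355186 -0.2270045   0.064     ]
blue [0.62231146 0.01957716 0.064     ] [0.62733352 0.02208358 0.064     ]
white [ 0.44005854 -0.12668397  0.04      ]
tall [ 0.64500252 -0.24533989  0.112     ]
```

```bash
cat >> h.py <<'E'
def go(x,y,z,yawx=None):
    o=observe(); R=o['ee_rot']; d=R.T@(np.array([x,y,z])-o['tool_pos'])*1000
    yw=np.degrees(np.arctan2(R[1,0],R[0,0]))
    print('t',round(o['time_s'],2),'pos',o['tool_pos'].round(4),'yaw',round(yw,2),'F',o['wrist_force'].round(2),'gap',round(o['finger_gap'],4))
    print('delta',d.round(1),'turn',None if yawx is None else round((yw-yawx+180)%360-180,2))
E
python3 -c "
from h import *
go(.486,-.3217,.2,90)"
```

```text
t 0.1 pos [ 0.138  -0.6091  0.2305] yaw 12.77 F [-0.99 -0.66 -0.29] gap 0.0856
delta [ 402.9 -203.4   30.8] turn -77.23
```

Call:
carry_out(
  delta_pos=[
    [403,-203,31],
    [403,-203,31],
    [403,-203,31],
    [403,-203,31],
    [403,-203,31],
    [403,-203,31],
    [403,-203,31],
    [403,-203,31],
    [403,-203,31],
    [403,-203,31],
    [403,-203,31],
    [403,-203,31],
    [403,-203,31],
    [403,-203,31],
  ],
  turn=[-77.2,-77.2,-77.2,-77.2,-77.2,-77.2,-77.2,-77.2,-77.2,-77.2,-77.2,-77.2,-77.2,-77.2],
  jaw=[85,85,85,85,85,85,85,85,85,85,85,85,85,85],
)

```text
time_s: 1.5
tool_pos: [0.4852, -0.3239, 0.2004]
ee_rot: [[0.003, 1.0, -0.0], [1.0, -0.003, -0.001], [-0.001, -0.0, -1.0]]
wrist_force: [-0.6, 0.1, 0.0]
finger_gap: 0.0847
```

```bash
python3 - <<'E'
from h import *
go(.486,-.3217,.012,90)
c=snap('wrist','w1'); print(proj(c,[.486,-.3217,.064]))
E
```

```text
t 1.5 pos [ 0.4852 -0.3239  0.2004] yaw 89.8 F [-0.62  0.07  0.02] gap 0.0847
delta [  2.3   0.8 188.4] turn -0.2
[279.20719320129973, 196.11470318350914]
```

View pics/w1.png

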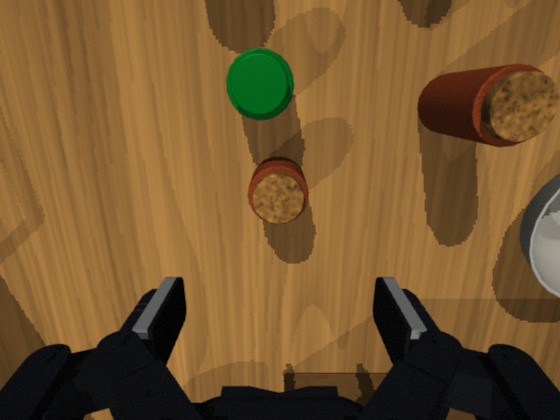

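Call:
carry_out(
  delta_pos=[
    [0,0,45],
    [0,0,90],
    [0,0,125],
    [0,0,150],
    [0,0,170],
    [0,0,182],
    [0,0,188],
    [0,0,188],
    [0,0,188],
  ],
  turn=[0,0,0,0,0,0,0,0,0],
  jaw=[85,85,85,85,85,85,85,85,85],
)

```text
time_s: 2.45
tool_pos: [0.4868, -0.3229, 0.0132]
ee_rot: [[0.001, 1.0, 0.001], [1.0, -0.001, -0.001], [-0.001, 0.001, -1.0]]
wrist_force: [-0.5, -0.4, -0.1]
finger_gap: 0.0852
```

```bash
python3 - <<'E'
from h import *
go(.486,-.3225,.012,90)
c=snap('wrist','w2')
E
```

```text
t 2.45 pos [ 0.4868 -0.3229  0.0132] yaw 89.95 F [-0.52 -0.37 -0.13] gap 0.0852
delta [ 0.4 -0.8  1.2] turn -0.05
```

View pics/w2.png

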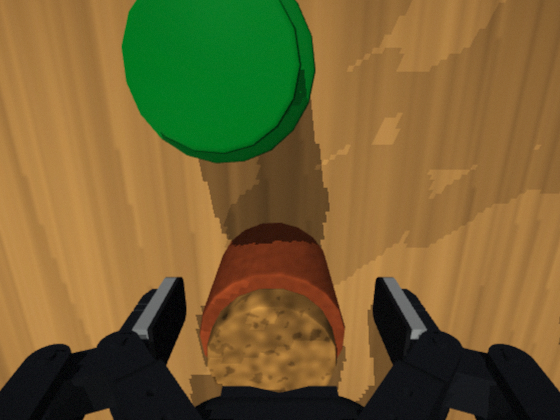

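Call:
carry_out(
  delta_pos=[
    [0,-3,0],
    [0,-3,0],
    [0,-3,0],
    [0,-3,0],
    [0,-3,0],
    [0,-3,0],
    [0,-3,0],
    [0,-3,0],
    [0,-3,0],
    [0,-3,0],
  ],
  turn=[0,0,0,0,0,0,0,0,0,0],
  jaw=[85,70,62,56,50,45,45,45,45,45],
  squeeze=35,
)

```text
time_s: 3.5
tool_pos: [0.4839, -0.3227, 0.0129]
ee_rot: [[0.001, 1.0, 0.001], [1.0, -0.001, -0.001], [-0.001, 0.001, -1.0]]
wrist_force: [-0.4, -0.1, 5.6]
finger_gap: 0.055
```

```bash
python3 - <<'E'
from h import *
go(.5462,.3074,.25,90)
c=snap('wrist','w3')
E
```

```text
t 3.5 pos [ 0.4839 -0.3227  0.0129] yaw 89.97 F [-0.38 -0.06  5.59] gap 0.055
delta [ 630.    62.2 -237.4] turn -0.03
```

View pics/w3.png

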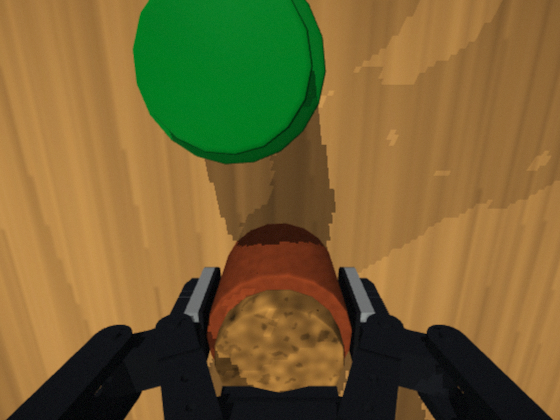

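Call:
carry_out(
  delta_pos=[
    [0,0,-10],
    [0,0,-40],
    [0,0,-85],
    [0,0,-130],
    [0,0,-175],
    [0,0,-215],
    [0,0,-237],
    [20,2,-237],
    [60,6,-237],
    [105,10,-237],
    [150,15,-237],
    [195,20,-237],
    [240,24,-237],
    [285,28,-237],
    [330,32,-237],
    [375,37,-237],
    [420,41,-237],
    [465,46,-237],
    [510,50,-237],
    [550,54,-237],
  ],
  turn=[0,0,0,0,0,0,0,0,0,0,0,0,0,0,0,0,0,0,0,0],
  jaw=[45,45,45,45,45,45,45,45,45,45,45,45,45,45,45,45,45,45,45,45],
)

```text
time_s: 5.55
tool_pos: [0.5367, 0.2295, 0.2491]
ee_rot: [[-0.0, 1.0, -0.001], [1.0, 0.0, -0.0], [-0.0, -0.001, -1.0]]
wrist_force: [1.0, 0.5, -2.4]
finger_gap: 0.0551
```

```bash
python3 - <<'E'
from h import *
go(.5462,.3074,.25,90)
c=snap('wrist','w4'); print([proj(c,p) for p in([.5462,.3074,.12],[.5416,.1771,.12])])
E
```

```text
t 5.55 pos [0.5367 0.2295 0.2491] yaw 90.02 F [ 1.01  0.47 -2.36] gap 0.0551
delta [77.9  9.6 -0.9] turn 0.02
[[290.54576689529836, 104.97246738211298], [283.918717567617, 256.3584142188484]]
```

View pics/w4.png

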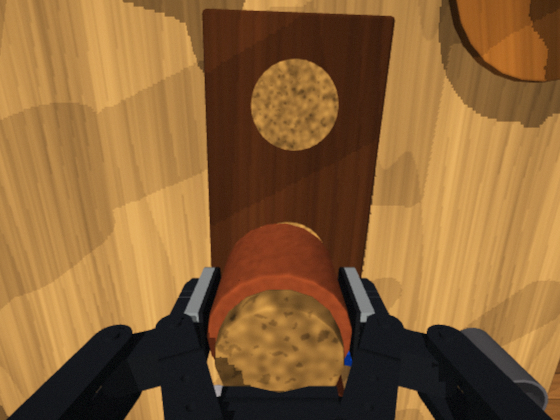

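Call:
carry_out(
  delta_pos=[
    [30,4,0],
    [60,9,0],
    [80,12,0],
    [80,12,20],
    [80,12,45],
    [80,12,70],
    [80,12,85],
    [80,12,95],
    [80,12,100],
    [80,12,100],
    [80,12,100],
    [80,12,100],
  ],
  turn=[0,0,0,0,0,0,0,0,0,0,0,0],
  jaw=[45,45,45,45,45,45,45,45,45,45,45,45],
)

```text
time_s: 6.8
tool_pos: [0.5501, 0.3078, 0.1503]
ee_rot: [[0.001, 1.0, 0.001], [1.0, -0.001, 0.001], [0.001, 0.001, -1.0]]
wrist_force: [0.4, 0.3, -2.8]
finger_gap: 0.0551
```

```bash
python3 - <<'E'
from h import *
go(.549,.308,.133,90)
c=snap('wrist','w5'); c=snap('scene','s5');c=snap('top','t5')
s=cv2.imread('pics/s5.png');cv2.imwrite('pics/s5c.png',cv2.resize(s[60:220,300:480],None,fx=3.6,fy=3.6))
E
```

```text
t 6.8 pos [0.5501 0.3078 0.1503] yaw 89.96 F [ 0.38  0.29 -2.76] gap 0.0551
delta [ 0.2 -1.1 17.3] turn -0.04
```

View pics/w5.png

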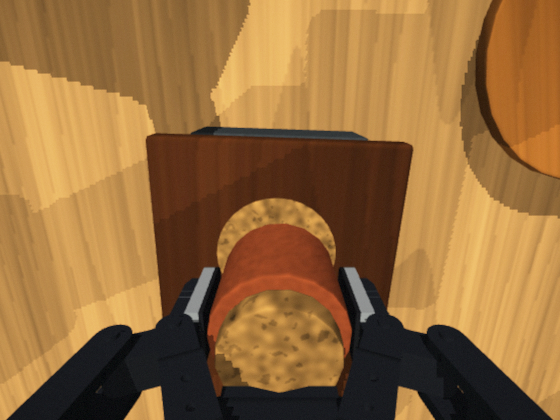

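View pics/s5c.png

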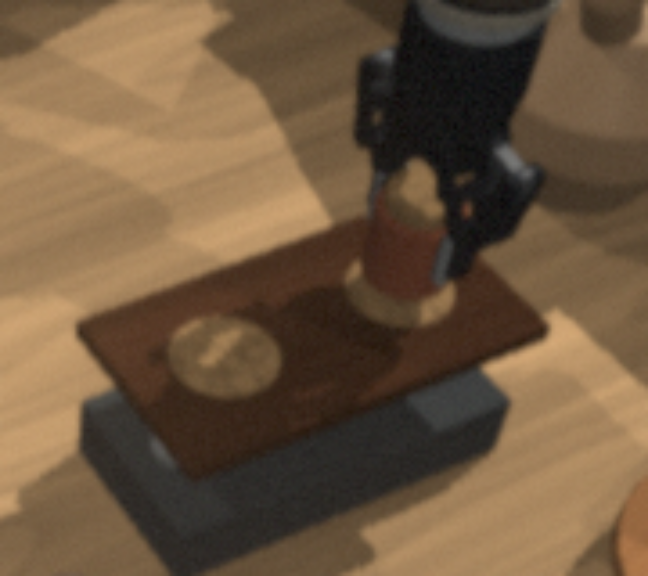

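Call:
carry_out(
  delta_pos=[
    [0,-1,6],
    [0,-1,11],
    [0,-1,15],
    [0,-1,18],
    [0,-1,21],
    [0,-1,24],
    [0,-1,27],
    [0,-1,27],
    [0,-1,27],
    [0,-1,27],
  ],
  turn=[0,0,0,0,0,0,0,0,0,0],
  jaw=[45,45,45,45,45,45,45,45,45,45],
)

```text
time_s: 7.95
tool_pos: [0.5487, 0.3075, 0.1224]
ee_rot: [[0.001, 1.0, 0.0], [1.0, -0.001, 0.0], [0.0, 0.0, -1.0]]
wrist_force: [-1.2, -0.9, -1.5]
finger_gap: 0.0548
```

Call:
carry_out(
  delta_pos=[
    [0,0,3],
    [0,0,5],
    [0,0,5],
    [0,0,5],
    [0,0,5],
  ],
  turn=[0,0,0,0,0],
  jaw=[45,45,45,45,45],
)

```text
time_s: 8.45
tool_pos: [0.5489, 0.3076, 0.1175]
ee_rot: [[0.001, 1.0, 0.001], [1.0, -0.001, 0.0], [0.0, 0.001, -1.0]]
wrist_force: [0.3, -0.2, 0.8]
finger_gap: 0.0553
```

```bash
python3 - <<'E'
from h import *
go(.549,.308,.133,90)
c=snap('scene','s6')
s=cv2.imread('pics/s6.png');cv2.imwrite('pics/s6c.png',cv2.resize(s[60:220,300:480],None,fx=3.6,fy=3.6))
E
```

```text
t 8.45 pos [0.5489 0.3076 0.1175] yaw 89.97 F [ 0.3  -0.17  0.78] gap 0.0553
delta [  0.4   0.1 -15.5] turn -0.03
```

View pics/s6c.png

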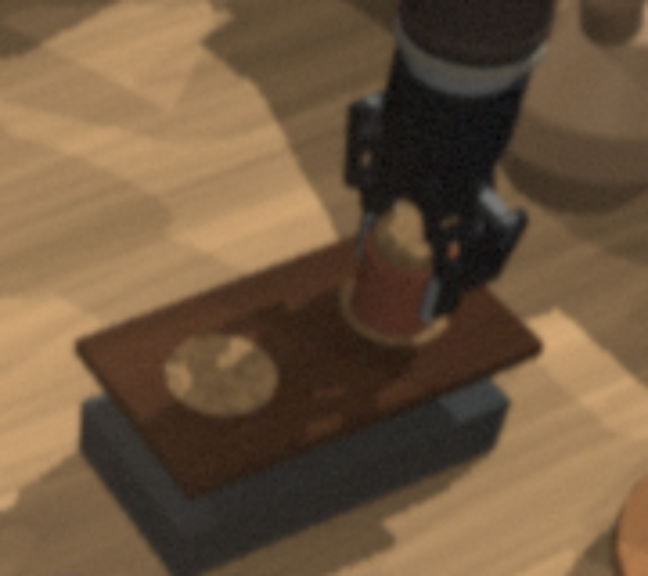

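Call:
carry_out(
  delta_pos=[
    [0,0,0],
    [0,0,0],
    [0,0,0],
    [0,0,0],
    [0,0,0],
    [0,0,0],
    [0,0,0],
    [0,0,-15],
    [0,0,-50],
    [0,0,-95],
    [0,0,-135],
    [0,0,-135],
  ],
  turn=[0,0,0,0,0,0,0,0,0,0,0,0],
  jaw=[58,62,70,80,85,85,85,85,85,85,85,85],
)

```text
time_s: 9.7
tool_pos: [0.5505, 0.3098, 0.26]
ee_rot: [[0.0, 1.0, 0.009], [1.0, -0.0, 0.006], [0.006, 0.009, -1.0]]
wrist_force: [0.6, 1.2, -0.5]
finger_gap: 0.0852
```

```bash
python3 - <<'E'
from h import *
go(.6017,-.0815,.2,90)
c=snap('wrist','w7')
c=snap('top','t7')
s=cv2.imread('pics/t7.png');cv2.imwrite('pics/t7c.png',cv2.resize(s[140:260,100:330],None,fx=3.4,fy=3.4))
E
```

```text
t 9.7 pos [0.5505 0.3098 0.26  ] yaw 89.98 F [ 0.56  1.16 -0.46] gap 0.0852
delta [-391.7   50.8   58.3] turn -0.02
```

View pics/w7.png

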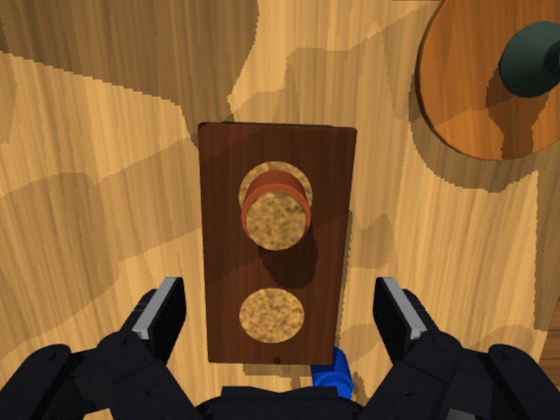

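View pics/t7c.png

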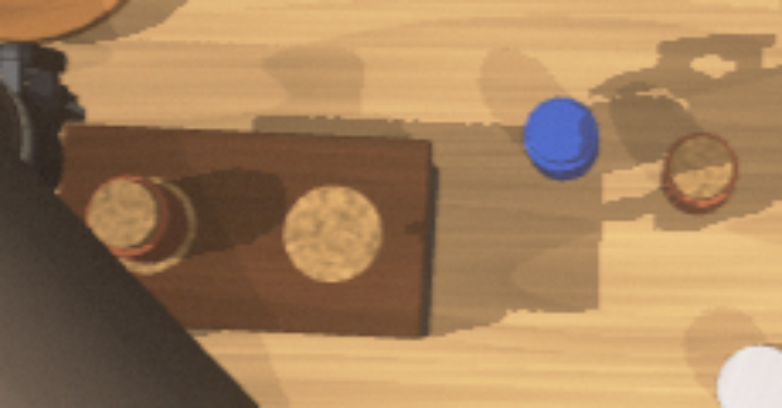

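Call:
carry_out(
  delta_pos=[
    [-20,3,0],
    [-60,8,0],
    [-105,14,0],
    [-150,20,0],
    [-195,26,10],
    [-240,32,20],
    [-285,38,30],
    [-330,43,40],
    [-370,49,48],
    [-390,51,52],
    [-390,51,52],
    [-390,51,52],
  ],
  turn=[0,0,0,0,0,0,0,0,0,0,0,0],
  jaw=[85,85,85,85,85,85,85,85,85,85,85,85],
)

```text
time_s: 11.0
tool_pos: [0.5987, -0.0823, 0.1994]
ee_rot: [[0.001, 1.0, -0.002], [1.0, -0.001, 0.001], [0.001, -0.002, -1.0]]
wrist_force: [-0.4, 0.8, 0.1]
finger_gap: 0.0849
```

```bash
python3 - <<'E'
from h import *
go(.6017,-.0825,.012,90)
c=snap('wrist','w8');print(proj(c,[.6017,-.0815,.064]))
t=snap('top','t8')
s=cv2.imread('pics/t8.png');cv2.imwrite('pics/t8c.png',cv2.resize(s[160:250,100:240],None,fx=5,fy=5))
E
```

```text
t 11.0 pos [ 0.5987 -0.0823  0.1994] yaw 89.94 F [-0.37  0.85  0.09] gap 0.0849
delta [ -0.4   3.3 187.4] turn -0.06
[281.9487208968646, 198.1777709281023]
```

View pics/w8.png

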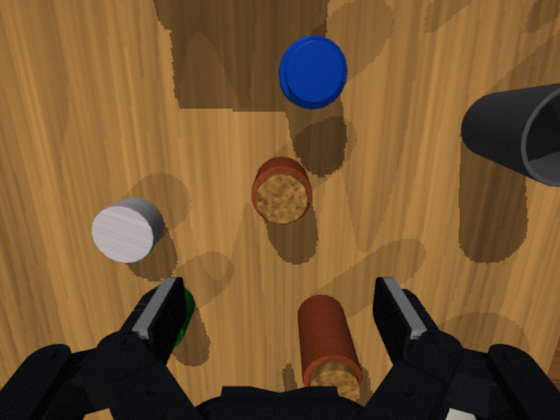

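View pics/t8c.png

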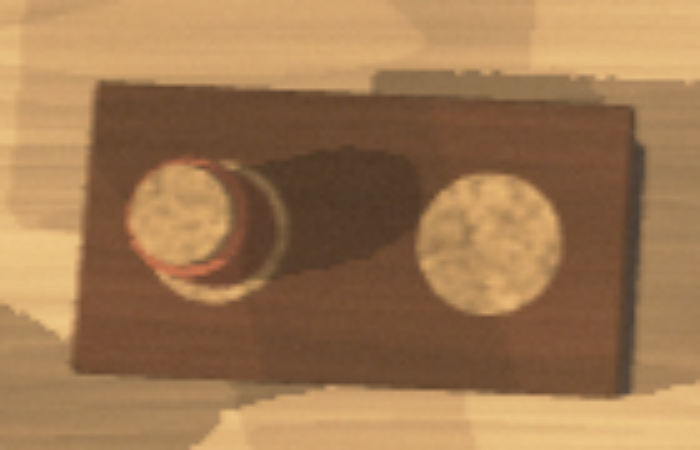

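Call:
carry_out(
  delta_pos=[
    [0,1,45],
    [0,1,90],
    [0,1,125],
    [0,1,150],
    [0,1,170],
    [0,1,182],
    [0,1,187],
    [0,1,187],
    [0,1,187],
  ],
  turn=[0,0,0,0,0,0,0,0,0],
  jaw=[85,85,85,85,85,85,85,85,85],
)

```text
time_s: 12.0
tool_pos: [0.6012, -0.0823, 0.0144]
ee_rot: [[0.0, 1.0, 0.002], [1.0, -0.0, -0.0], [-0.0, 0.002, -1.0]]
wrist_force: [-0.4, 0.8, -0.2]
finger_gap: 0.085
```

```bash
python3 - <<'E'
from h import *
go(.6017,-.0825,.012,90)
c=snap('wrist','w9')
t=dict(np.load('pics/t8.npz'))
pr=ray(t,100+489.5/5-.4,160+244/5-.4,.105); pl0=ray(t,141.4,205.4,.12); cr=ray(t,100+180/5-.4,160+215/5-.4,.105+.064)
print('padR',pr,'crock',cr,'padL0',pl0)
E
```

```text
t 12.0 pos [ 0.6012 -0.0823  0.0144] yaw 89.99 F [-0.41  0.78 -0.22] gap 0.085
delta [-0.2  0.5  2.4] turn -0.01
padR [0.54237349 0.17805921 0.105     ] crock [0.54671463 0.30650919 0.169     ] padL0 [0.54618684 0.30742849 0.12      ]
```

View pics/w9.png

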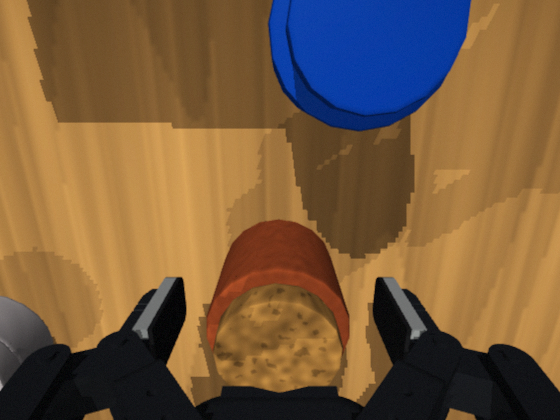

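Call:
carry_out(
  delta_pos=[
    [0,0,1],
    [0,0,1],
    [0,0,1],
    [0,0,1],
    [0,0,1],
    [0,0,1],
    [0,0,1],
    [0,0,1],
    [0,0,1],
    [0,0,-10],
    [0,0,-40],
    [0,0,-85],
    [0,0,-130],
    [0,0,-175],
    [0,0,-215],
    [0,0,-235],
    [20,-4,-235],
    [60,-13,-235],
    [105,-23,-235],
    [150,-33,-235],
  ],
  turn=[0,0,0,0,0,0,0,0,0,0,0,0,0,0,0,0,0,0,0,0],
  jaw=[85,70,62,56,50,45,45,45,45,45,45,45,45,45,45,45,45,45,45,45],
  squeeze=35,
)

```text
time_s: 14.05
tool_pos: [0.5662, 0.0685, 0.2481]
ee_rot: [[0.001, 1.0, -0.001], [1.0, -0.001, -0.0], [-0.0, -0.001, -1.0]]
wrist_force: [0.9, 1.1, -4.3]
finger_gap: 0.0553
```

```bash
python3 - <<'E'
from h import *
go(.5444,.1773,.25,90)
E
```

```text
t 14.05 pos [0.5662 0.0685 0.2481] yaw 89.92 F [ 0.91  1.05 -4.3 ] gap 0.0553
delta [108.7 -22.   -1.9] turn -0.08
```

Call:
carry_out(
  delta_pos=[
    [35,-7,0],
    [70,-14,0],
    [100,-20,0],
    [109,-22,0],
    [109,-22,25],
    [109,-22,55],
    [109,-22,80],
    [109,-22,95],
    [109,-22,103],
    [109,-22,103],
    [109,-22,103],
  ],
  turn=[0,0,0,0,0,0,0,0,0,0,0],
  jaw=[45,45,45,45,45,45,45,45,45,45,45],
)

```text
time_s: 15.15
tool_pos: [0.5461, 0.1767, 0.1462]
ee_rot: [[0.001, 1.0, 0.001], [1.0, -0.001, 0.0], [0.0, 0.001, -1.0]]
wrist_force: [0.0, 0.5, -3.9]
finger_gap: 0.0552
```

```bash
python3 - <<'E'
from h import *
go(.5444,.1773,.119,90)
c=snap('wrist','w10'); c=snap('scene','s10')
s=cv2.imread('pics/s10.png');cv2.imwrite('pics/s10c.png',cv2.resize(s[60:220,300:480],None,fx=3.6,fy=3.6))
E
```

```text
t 15.15 pos [0.5461 0.1767 0.1462] yaw 89.96 F [ 0.01  0.45 -3.95] gap 0.0552
delta [ 0.6 -1.7 27.2] turn -0.04
```

View pics/w10.png

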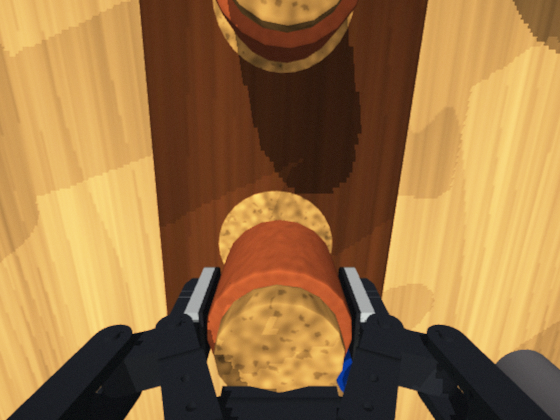

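View pics/s10c.png

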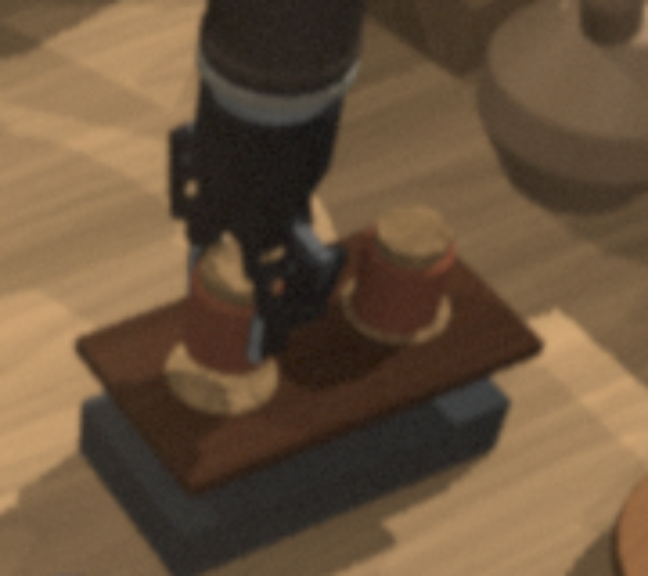

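Call:
carry_out(
  delta_pos=[
    [0,-2,8],
    [0,-2,15],
    [0,-2,20],
    [0,-2,24],
    [0,-2,27],
    [0,-2,30],
    [0,-2,33],
    [0,-2,36],
    [0,-2,39],
    [0,-2,41],
    [0,-2,41],
    [0,-2,41],
    [0,-2,41],
  ],
  turn=[0,0,0,0,0,0,0,0,0,0,0,0,0],
  jaw=[45,45,45,45,45,45,45,45,45,45,45,45,45],
)

```text
time_s: 16.55
tool_pos: [0.5435, 0.1765, 0.1044]
ee_rot: [[0.0, 1.0, 0.0], [1.0, -0.0, 0.0], [0.0, 0.0, -1.0]]
wrist_force: [-1.8, -0.5, -0.7]
finger_gap: 0.0552
```

Call:
carry_out(
  delta_pos=[
    [0,0,2],
    [0,0,2],
    [0,0,2],
    [0,0,2],
    [0,0,2],
    [0,0,2],
    [0,0,2],
    [0,0,2],
    [0,0,2],
    [0,0,2],
    [0,0,-15],
    [0,0,-50],
    [0,0,-95],
    [0,0,-135],
    [0,0,-150],
    [-25,0,-150],
    [-70,0,-150],
    [-115,0,-150],
    [-160,0,-150],
    [-180,0,-150],
  ],
  turn=[0,0,0,0,0,0,0,0,0,0,0,0,0,0,0,0,0,0,0,0],
  jaw=[45,45,58,62,70,80,85,85,85,85,85,85,85,85,85,85,85,85,85,85],
)

```text
time_s: 18.55
tool_pos: [0.543, -0.0088, 0.2535]
ee_rot: [[0.006, 1.0, -0.001], [1.0, -0.006, -0.002], [-0.002, -0.001, -1.0]]
wrist_force: [-1.3, 0.8, -0.4]
finger_gap: 0.0848
```

```bash
python3 - <<'E'
from h import *
go(.5444,.1773,.119,90)
for n in('top','scene'):
    c=snap(n,n+'11')
s=cv2.imread('pics/scene11.png');cv2.imwrite('pics/s11c.png',cv2.resize(s[60:220,300:480],None,fx=3.6,fy=3.6))
s=cv2.imread('pics/top11.png');cv2.imwrite('pics/t11c.png',cv2.resize(s[160:250,100:240],None,fx=5,fy=5))
E
```

```text
t 18.55 pos [ 0.543  -0.0088  0.2535] yaw 89.67 F [-1.28  0.76 -0.41] gap 0.0848
delta [186.4   0.5 134.1] turn -0.33
```

View pics/s11c.png

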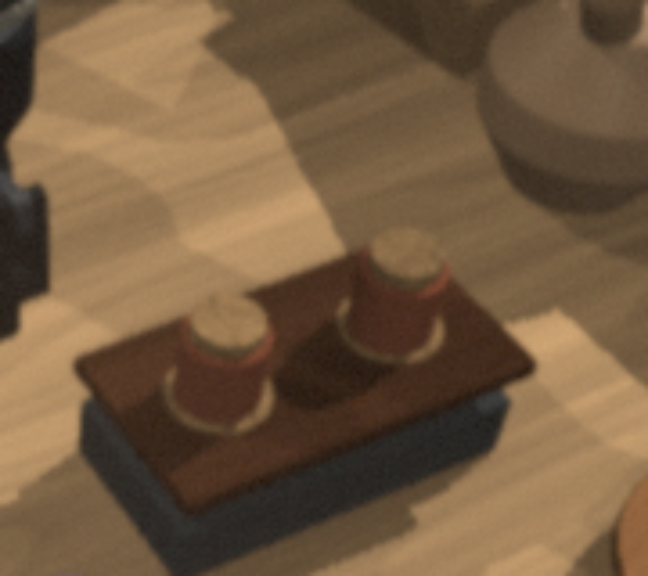

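View pics/t11c.png

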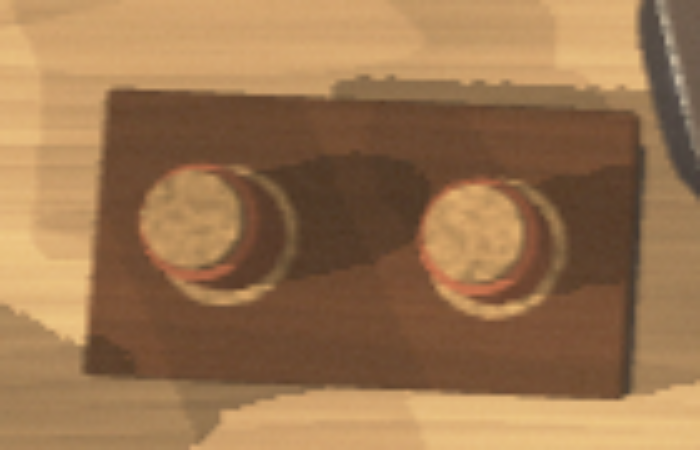

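Call:
carry_out(
  delta_pos=[
    [0,0,0],
    [0,0,0],
    [0,0,0],
    [0,0,0],
    [0,0,0],
    [0,0,0],
    [0,0,0],
    [0,0,0],
    [0,0,0],
    [0,0,0],
  ],
  turn=[0,0,0,0,0,0,0,0,0,0],
  jaw=[85,85,85,85,85,85,85,85,85,85],
)

```text
time_s: 19.65
tool_pos: [0.5435, -0.0036, 0.2543]
ee_rot: [[0.001, 1.0, 0.0], [1.0, -0.001, -0.0], [-0.0, 0.0, -1.0]]
wrist_force: [-0.0, -0.0, 0.1]
finger_gap: 0.0852
```

```bash
python3 - <<'E'
from h import *
from scipy.optimize import minimize_scalar
s=dict(np.load('pics/scene1.npz'));t=dict(np.load('pics/top1.npz'))
e=ray(s,300+547/3.6,60+328/3.6,.12)
for n,u,v in(('s10',541,346),('s11',533,365)):
    f=lambda z:np.hypot(*(np.array(proj(s,[e[0],e[1],z]))-[300+u/3.6,60+v/3.6]))
    print(n,.12-minimize_scalar(f,bounds=(.05,.13),method='bounded').x)
z=.089
for n,u,v in(('A',191,216),('B',473,230)): print(n,ray(t,100+u/5-.4,160+v/5-.4,z+.064))
# board corners at z
C=[ray(t,100+u/5-.4,160+v/5-.4,z) for u,v in((108,90),(638,113),(627,397),(85,374))]
c=np.mean(C,0); ax=(C[0]+C[3]-C[1]-C[2]);ax/=np.linalg.norm(ax); print(c,c+.065*ax,c-.065*ax)
c=snap('scene','s12');print(np.abs(c['pixels'][60:220,300:480].astype(int)-np.load('pics/scene11.npz')['pixels'][60:220,300:480]).mean())
E
```

```text
s10 0.015456915258048598
s11 0.032641266983549924
A [0.54825237 0.3063185  0.153     ]
B [0.54340034 0.17741427 0.153     ]
[0.54412336 0.24120749 0.089     ] [0.54612723 0.3061766  0.089     ] [0.5421195  0.17623839 0.089     ]
3.1226273148148147
```

```bash
python3 -c "
from h import *
print(job_done())"
```

```text
the job is handed in; nothing more can be done
None
```

Both squat terracotta crocks stand upright on the lift, one on each cork pad, and the job was handed in at about 20 s of the 69 s allowed. I left the tall crock and the green, blue and white look-alikes alone. Each crock was lowered slowly and released only once the wrist force showed the platform was carrying it.

**Centring:** in the final top picture each crock is about 2 mm or less from its pad's centre, against the 20 mm allowed.

**Sinking:** the platform had sunk about 15 mm after the first crock and about 33 mm with both, more than the 15 mm needed.

**Gripper:** it is clear of the lift, with the wrist force near zero.

**Checks that disagreed or were weaker:**
- The scene and top cameras differed by 4–6 mm in x, so I used the wrist camera to correct the positions before grasping and placing.
- I judged that the platform was at rest only by waiting over a second. The before-and-after pictures differed by about 3 grey levels on average, which I took as image noise and did not check further.

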